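# Dip the brush on the sprung plate and stand it back in the mug

## Task

Take the flat green-handled brush out of the striped mug and dip its bristle tip into the open blue pot, pressing lightly on the sprung brass plate somewhere inside (its level changes from day to day, so feel for it) for about half a second, never hard. Then lift it out and stand it back in the mug, bristles down and leaning safely against the rim rather than balanced straight up, with the mug upright about where it was. Leave the paint jars, the sanding block and the tape measure where they are.

Things in the scene. Friction and masses are not known exactly. Their poses are not given: they have to be found in the camera images.
- brush: flat brush, 50 g, at first leaning bristles down in the mug, about 33 deg from vertical. Origin at mid-length on one flat face. y runs along it to the handle end (+108 mm; bristle end -106), x across its width, z through its thickness (0 to 12 mm). Bristles and ferrule 42 mm wide, 12 thick (y -106 to -31); handle 10 thick (z 1 to 11), tapering from 36 wide at y -30 to 16 at y +104
- brush_tip (a point): middle of the bristle end of the brush (y = -106 mm); axes as the brush
- brush_handle (a point): centre of the handle at y = +75 mm, 181 mm from the bristle end, a good place to grip (about 20 mm wide, 10 mm thick there); axes as the brush
- mug: white mug with dark stripes, loose, 240 g, 90 mm high, outer diameter 86 mm, about 70 mm clear inside, inner floor 7 mm above the bench. Origin on its underside, 17 mm from the cup's axis towards the handle; own y points from the origin to the cup's axis, away from the handle, which reaches to y = -60 mm; z up
- mug_mouth (a point): centre of the mug's mouth, at rim height 90 mm
- mug_floor (a point): centre of the mug's inner floor
- dip_pot: open round blue steel pot fixed to the bench on a dark flange (112 mm diameter, 5 mm thick). Outer diameter 80 mm, inner 74 mm, 90 mm high. Origin at the centre of its underside, z up
- pot_mouth (a point): centre of the pot's mouth, at rim height 90 mm
- dip_insert: foot of the dip mechanism, fixed in the pot's bottom on its axis; origin 8 mm above the bench. It carries a round perforated brass plate, 69 mm diameter, on a spring; the plate's face rests level at an unknown height 27 to 63 mm above the bench, different every time. It gives about 1 mm per N for 6 mm, then is hard
- paint_green: closed green paint jar with white lid, loose, to be left alone; 47 mm diameter, 50 mm high; origin at the centre of its underside
- paint_red: closed red paint jar with white lid, loose, to be left alone; 47 mm diameter, 50 mm high; origin at the centre of its underside
- sanding_block: brown sanding block, loose, to be left alone; 60x112x36 mm; origin at the centre of its underside
- tape_measure: yellow and black tape measure, loose, to be left alone; 35x85x62 mm; origin at the centre of its underside
Mind the look-alikes: they are no part of the job. Leave any red look-alike of the dip_pot alone.

How it is judged:
On the way, in this order (a step that is already met when the one before it is completed fails the run):
1. the brush is lifted clear out of the mug (height (world z) of brush_tip above 0.1 m and contact force between brush and mug below 0.05 N), for 0.1 s.
2. the bristle end, pointing down, is inside the pot below its rim and presses on the sprung plate with more than 0.8 N for 0.3 s (horizontal distance between brush_tip and pot_mouth below 0.036 m and z of brush_tip in the frame of dip_pot below 0.075 m and angle between brush's own y axis and vertical below 0.9 rad and contact force between brush and dip_insert above 0.8 N), for 0.3 s.
3. the bristle end is lifted out of the pot (z of brush_tip in the frame of dip_pot above 0.095 m), for 0.1 s.
At the end, for the whole second after the job is handed in: the brush stands in the mug, bristle end within 42 mm of the centre of the mug's floor and less than 35 mm above the mug's underside, leaning between 0.15 and 0.8 rad from vertical, at rest; the mug is upright (0.1 rad) and at rest within 60 mm of where it stood; nothing else was moved (horizontal distance between brush_tip and mug_floor below 0.042 m and z of brush_tip in the frame of mug below 0.035 m and angle between brush's own y axis and vertical between 0.15 and 0.8 rad and linear speed of brush below 0.03 m/s and angle between mug's own z axis and vertical below 0.1 rad and distance of mug from where it was at the start of the episode below 0.06 m and linear speed of mug below 0.02 m/s); the robot touches nothing.
It fails at once if the brush presses on the sprung plate with more than 15 N, or on the pot with more than 25 N (contact force between brush and dip_insert above 15 N or contact force between brush and dip_pot above 25 N).
It fails at once if the mug is tipped by more than 0.5 rad (angle between mug's own z axis and vertical above 0.5 rad).
It fails at once if a paint jar, the sanding block or the tape measure is shifted by more than 30 mm (distance of any of paint_green, paint_red, sanding_block, tape_measure from where it was at the start of the episode above 0.03 m).
It also fails if it takes over 58 s, if anything falls off the work surface, if the arm or the gripper's body presses on something with over 40 N, if the wrist force passes 120 N, or if a joint passes its speed limit or range.

## Robot

A 7-joint arm with a two-finger parallel gripper is mounted at the origin on a cart in front of the work surface, level with it; the furniture and walls round the work are solid. World frame = base frame: x ahead of the robot, y to its left, z up, the work surface at z = 0. Lengths are in m, angles in rad, forces in N, time in s.
With the tool pointing down it reaches from about 0.425 to 0.875 m from the base axis. Payload 4.7 kg.
Tool frame: the origin (TCP) lies at the very end of the fingers, on their centre line; the grasp point (between the pads) lies behind it (ctrl.tcp_to_grasp is the y of the grasp point in the tool frame, in m); y points along the fingers, x is the direction in which the jaws open and shut, and the axes are right-handed (so a half turn about y gives the same grasp; the last joint's range is limited). The gripper opens to 87 mm and grips with 3 to 60 N. Pads are 19 mm wide; open, the fingers measure 117 mm over their backs; the gripper's body (75 mm by 190 mm) begins 51 mm behind the grasp point.
Start: joints at [1.145, 0.321, -0.07, 1.45, 0.023, 1.371, -0.057], TCP at [0.277, -0.588, 0.223] pointing down, gripper open.
Joint ranges: [-2.86, 2.86], [-0.3, 2.09], [-1.38, 1.24], [0.06, 2.45], [-1.56, 4.7], [0.09, 2.05], [-2.69, 2.69]. Speed limits (rad/s): [2.57, 2.57, 3.14, 3.14, 3.14, 3.14, 3.14].

## Interface

Orientations are given as a rotation vector (axis times angle).
In Python, from bench import ctrl, get_image, workorder gives the robot as it stands.
- The arm moves only by the tool drive_tool, never from a script. Its argument "increments" is text: rows parted by semicolons, each of 5 numbers parted by spaces: the shift along the tool's x, y, z in mm, then the turn about the tool's y in degrees, then the closure in counts, from 0 (fully open) to 255 (shut). In form: tx ty tz yaw fingers; .... A call has 1 to 20 rows; each row shifts and turns the commanded pose from where the row before left it, along the tool's axes as they then stand; what a row does not reach is not made up. A row lasts 1/8 s, in which the tool goes at most 62.5 mm and 10.7 degrees, less where a joint would pass 70% of its speed; a pose out of reach is approached as far as the arm can. A call is refused whole if a number of a shift passes 62.5 or a number of a turn 10.7, either way. A call with a gripper value outside its range is refused whole. The fingers move at their own pace and stop on an object; "squeeze" is the grip in N (left out, the last holds). Time passes only in rows, so rows that do not move let the fingers close. It gives the time, the measured TCP pose, the force and the opening at its end, in the units of the state.
- ctrl.get_state(): the state, without advancing time (a new reading comes with each control period).
- get_image(name): name is "scene" or "side" or "wrist"; returns a dict with "img" (400x640x3 uint8, red, green, blue), "mtx" (3x3 intrinsics, pixels), "camera_from_world" (4x4, takes a point from world to camera coordinates). Camera axes: x right, y up, looking along -z (the intrinsics and any distortion apply to the point x, -y, -z); pixel columns grow to the right and rows downward; lengths in m; the calibration is good to about 2 mm. A picture is of the moment at which its call begins. There is no depth.
- workorder.close_job(): hands the job in, once; it reports no verdict.
The state is a dict: "time": time; "joint_positions": joint angles; "qd": joint speeds; "joint_torque": joint torques, N m; "position": TCP position; "tool_rot": TCP orientation; "ft_force": force on the tool from outside, world axes, zero at the start; "torque": the same for the moment, N m; "grip_width": opening from 0.0 (shut) to 1.0 (fully open).
Only numpy, scipy, OpenCV 4.12 (cv2) and the standard library are available. Lean on these libraries where they do the work, as an engineer would, in place of code of your own. Each camera call takes 0.05 s, during which the arm holds its last target.

## Working session

There is one attempt and no reset: what is moved stays moved. The work goes in short steps, Python scripts to look and compute and a tool call to move; the robot and the scene stay as the last step left them, time stands still between calls to the robot, and variables do not carry over. Pictures are saved under pics/ and viewed, and the job is handed in when it is done.

Besides the shell and the picture viewer there is one more tool, called by a JSON object that holds its "api" and its "payload", one argument or row to a line. drive_tool: Moves the arm, as the interface text tells. Its arguments: {"type":"object","properties":{"increments":{"type":"string"},"squeeze":{"type":"number"}},"required":["increments"]}

```bash
mkdir -p pics; ls; python3 - <<'E'
from bench import ctrl,get_image
import cv2,numpy as np
for n in ["scene","side","wrist"]:
    d=get_image(n); cv2.imwrite(f"pics/{n}0.png",d["img"][:,:,::-1])
    np.savez(f"{n}0.npz",**d)
    print(n,d["mtx"].tolist(),d["camera_from_world"].round(4).tolist(),[k for k in d])
print(ctrl.get_state(),ctrl.tcp_to_grasp)
E
```

```text
pics
scene [[371.8169166968347, 0.0, 319.75096012309507], [0.0, 371.8169166968347, 198.3075643809905], [0.0, 0.0, 1.0]] [[-0.818, -0.5751, -0.004, 0.473], [0.328, -0.4721, 0.8183, -0.2466], [-0.4725, 0.6681, 0.5748, -0.8581], [0.0, 0.0, 0.0, 1.0]] ['img', 'mtx', 'camera_from_world']
side [[450.3545728229658, 0.0, 323.85965671245356], [0.0, 450.3545728229658, 205.89651156108204], [0.0, 0.0, 1.0]] [[-0.9881, -0.1521, 0.0232, 0.5329], [0.1151, -0.6304, 0.7677, -0.1402], [-0.1021, 0.7612, 0.6404, -1.2452], [0.0, 0.0, 0.0, 1.0]] ['img', 'mtx', 'camera_from_world']
wrist [[279.3420447430152, 0.0, 318.08691115754027], [0.0, 279.3420447430152, 197.84762264799883], [0.0, 0.0, 1.0]] [[0.4256, -0.9049, -0.0002, -0.65], [0.8656, 0.4071, -0.2916, 0.0351], [0.264, 0.1239, 0.9565, -0.39], [0.0, 0.0, 0.0, 1.0]] ['img', 'mtx', 'camera_from_world']
{'time': 0.15, 'joint_positions': array([ 1.14515515,  0.32165667, -0.07007796,  1.45136476,  0.02263982,
        1.37080109, -0.05693048]), 'qd': array([-0.0005687 , -0.00302374, -0.00071058, -0.00524274,  0.00013517,
        0.00085122,  0.00039526]), 'joint_torque': array([ 8.27762815e-04, -4.91797829e+01, -4.04298054e-01, -3.12876427e+01,
       -6.39562891e-02,  4.05200128e-02,  1.18958974e-04]), 'position': array([ 0.27647767, -0.58782166,  0.22172523]), 'tool_rot': array([-1.38503928,  0.88045541, -0.87835126]), 'ft_force': array([-0.21109604, -0.38915769,  0.16003293]), 'torque': array([ 0.00992746,  0.00055242, -0.02763477]), 'grip_width': 1.00268884396053} -0.0187
```

View pics/scene0.png

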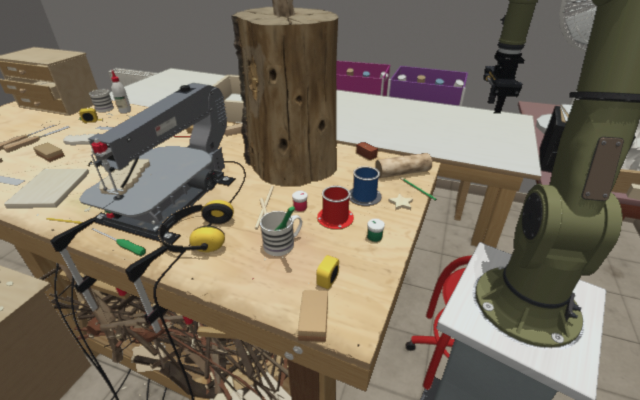

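View pics/side0.png

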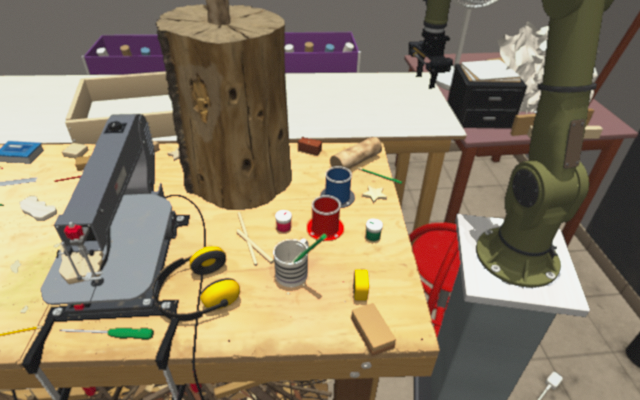

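View pics/wrist0.png

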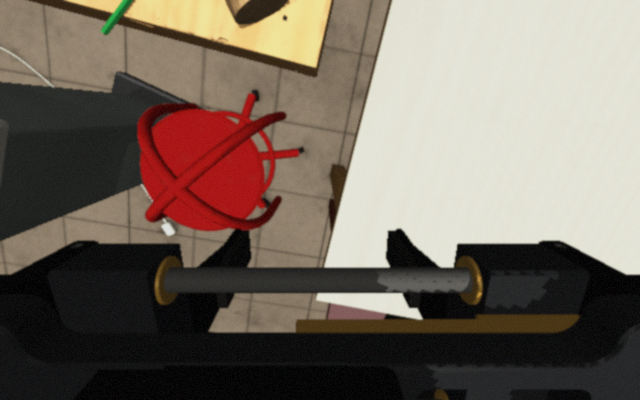

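The scene view shows the striped mug with the green brush at about (278,232), the red look-alike at (336,205), and the blue pot at (366,185). In the side view the mug is at (291,263), the blue pot at (338,185), and the green jar at (373,229). Next I'll zoom in.

```bash
python3 - <<'E'
import cv2
a=cv2.imread("pics/scene0.png")[145:285,235:410]; b=cv2.imread("pics/side0.png")[150:310,240:400]
cv2.imwrite("pics/z1.png",cv2.resize(a,None,fx=4.5,fy=4.2,interpolation=cv2.INTER_CUBIC))
cv2.imwrite("pics/z2.png",cv2.resize(b,None,fx=3.75,fy=3.75,interpolation=cv2.INTER_CUBIC))
E
```

```text
(no output)
```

View pics/z1.png

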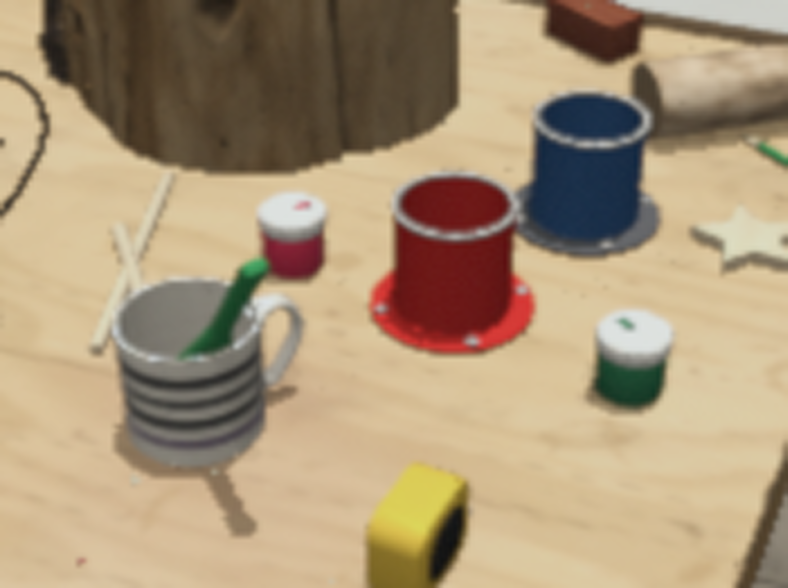

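View pics/z2.png

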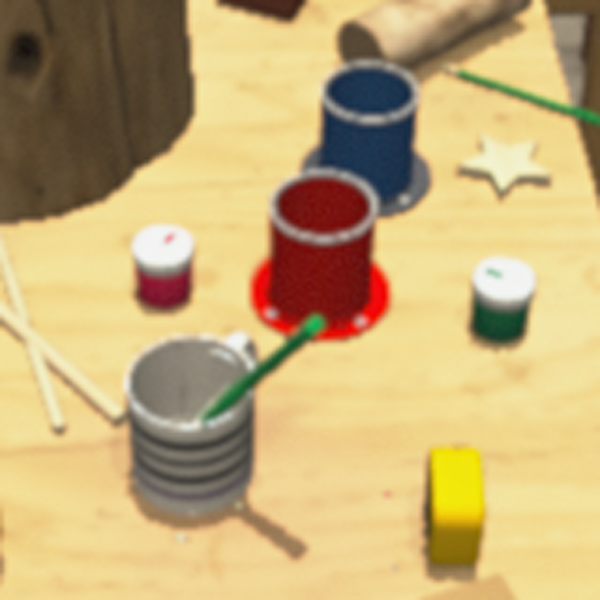

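```bash
cat > h.py <<'E'
import numpy as np,cv2
def load(n): 
    d=np.load(n); return d["mtx"],d["camera_from_world"]
F=np.diag([1,-1,-1,1.])
def P(K,T): return K@(F@T)[:3]
def proj(K,T,X):
    X=np.atleast_2d(X); p=(P(K,T)@np.c_[X,np.ones(len(X))].T).T; return p[:,:2]/p[:,2:]
def tri(c1,p1,c2,p2):
    X=cv2.triangulatePoints(P(*c1),P(*c2),np.array(p1,float).reshape(2,1),np.array(p2,float).reshape(2,1)); X=X[:3,0]/X[3,0]
    return X, np.linalg.norm(proj(*c1,X)-p1),np.linalg.norm(proj(*c2,X)-p2)
def ray(c,p,z):
    K,T=c; M=P(K,T); A=np.c_[M[:,:2],-np.array([p[0],p[1],1.])]; s=np.linalg.solve(A,-(M[:,2]*z+M[:,3])); return s[:2]
E
python3 - <<'E'
from h import *
s=load("scene0.npz"); d=load("side0.npz")
z1=lambda u,v:(u/4.5+235-.4,v/4.2+145-.4); z2=lambda u,v:(u/3.75+240-.4,v/3.75+150-.4)
for n,a,b in [("hend",(257,268),(316,324)),("mugrim",(190,322),(191,387)),("blue",(592,120),(370,93)),("red",(456,205),(324,207)),("green lid",(635,335),(503,280)),("pink lid",(292,215),(163,247)),("tape top",(418,490),(455,478))]:
    print(n,*[np.round(q,4) for q in tri(s,z1(*a),d,z2(*b))], ray(s,z1(*a),.09).round(3),ray(d,z2(*b),.09).round(3))
E
```

```text
hend [0.512  0.2053 0.1858] 0.1345 0.0929 [0.597 0.107] [0.525 0.106]
mugrim [0.5995 0.1684 0.0808] 1.0939 0.7868 [0.593 0.173] [0.597 0.18 ]
blue [ 0.5238 -0.1775  0.0849] 0.3201 0.2261 [ 0.521 -0.172] [ 0.523 -0.169]
red [ 0.539  -0.0255  0.0863] 0.52 0.367 [ 0.537 -0.023] [ 0.538 -0.019]
green lid [ 0.4002 -0.0175  0.0413] 0.2666 0.179 [0.375 0.037] [0.401 0.038]
pink lid [ 0.6598 -0.0072  0.0422] 0.0202 0.0149 [0.616 0.046] [0.646 0.046]
tape top [0.4185 0.1971 0.0587] 1.6069 1.0726 [0.403 0.218] [0.418 0.228]
```

```bash
cat >> h.py <<'E'
from scipy.spatial.transform import Rotation as R
def rows(target,yaw_total=0,step=60):
    """world target TCP; prints delta in tool axes (mm)"""
    from bench import ctrl
    s=ctrl.get_state(); Rm=R.from_rotvec(s["tool_rot"]).as_matrix()
    d=Rm.T@(np.array(target)-s["position"])*1000
    return d.round(1)
E
python3 - <<'E'
from h import *
from bench import ctrl
s=ctrl.get_state(); print(R.from_rotvec(s["tool_rot"]).as_matrix().round(3))
w=load("wrist0.npz"); T=w[1]; c=-T[:3,:3].T@T[:3,3]; print("cam",c, "in tool",R.from_rotvec(s["tool_rot"]).as_matrix().T@(c-s["position"]))
d=load("side0.npz"); sc=load("scene0.npz")
for p in [(240,205),(270,196),(292,170),(205,195)]: print("side stump base",ray(d,p,0))
for p in [(285,182),(330,165),(255,170)]: print("scene stump base",ray(sc,p,0))
print(rows([0.277,-0.588,0.40]),rows([0.5,-0.1,0.40]))
E
```

```text
[[ 0.426 -0.001  0.905]
 [-0.905  0.001  0.426]
 [-0.001 -1.    -0.   ]]
cam [ 0.34923099 -0.55418936  0.38314928] in tool [ 0.00030622 -0.16143475  0.08012882]
side stump base [ 0.81293706 -0.0784415 ]
side stump base [ 0.73311221 -0.13831491]
side stump base [ 0.69399069 -0.29009232]
side stump base [ 0.93538382 -0.10627103]
scene stump base [ 0.79128514 -0.09276687]
scene stump base [ 0.72823681 -0.27994376]
scene stump base [ 0.93362887 -0.09324013]
[ 1.000e-01 -1.783e+02  4.000e-01] [-346.5 -177.8  409.9]
```

```bash
python3 - <<'E'
from h import *
a=rows([0.277,-0.588,0.40]);b=rows([0.47,-0.25,0.40]);c=rows([0.51,0.2,0.40]);print(a,b-a,c-b)
E
```

```text
[ 1.000e-01 -1.783e+02  4.000e-01] [-2.237e+02  3.000e-01  3.185e+02] [-390.1    0.5  227.8]
```

{"api": "drive_tool", "payload": {
  "increments": "0 -59 0 0 0; 0 -59 0 0 0; 0 -59 0 0 0; -28 0 40 0 0; -28 0 40 0 0; -28 0 40 0 0; -28 0 40 0 0; -28 0 40 0 0; -28 0 40 0 0; -28 0 40 0 0; -28 0 40 0 0; -49 0 28 0 0; -49 0 28 0 0; -49 0 28 0 0; -49 0 28 0 0; -49 0 28 0 0; -49 0 28 0 0; -49 0 28 0 0; -49 0 28 0 0; 0 0 0 0 0"
}}

```text
time: 2.65
position: [0.5048, 0.2065, 0.3991]
tool_rot: [-1.388, 0.874, -0.869]
ft_force: [-0.1, -0.6, 0.6]
grip_width: 0.997
```

{"api": "drive_tool", "payload": {
  "increments": "0 0 0 -10.4 0; 0 0 0 -10.4 0; 0 0 0 -10.4 0"
}}

```text
time: 3.02
position: [0.5068, 0.1996, 0.3993]
tool_rot: [-1.523, 0.456, -0.456]
ft_force: [-0.7, 0.0, 0.7]
grip_width: 1.0
```

```bash
python3 - <<'E'
from h import *
from bench import ctrl
s=ctrl.get_state(); print(R.from_rotvec(s["tool_rot"]).as_matrix().round(3),s["joint_positions"].round(2))
E
```

```text
[[ 0.835 -0.     0.55 ]
 [-0.55  -0.001  0.835]
 [ 0.    -1.    -0.001]] [ 0.32  0.13 -0.83  1.37  0.1   1.68 -1.08]
```

{"api": "drive_tool", "payload": {
  "increments": "0 0 0 -10.4 0; 0 0 0 -10.4 0; 0 0 0 -10.4 0; 0 0 0 -10.4 0; 0 0 0 -10.4 0; 0 0 0 -10.4 0; 0 0 0 -10.4 0; 0 0 0 -10.4 0; 0 0 0 -10.4 0; 0 0 0 -10.4 0; 0 0 0 0 0"
}}

```text
time: 4.4
position: [0.5069, 0.1997, 0.3992]
tool_rot: [-1.353, -0.95, 0.952]
ft_force: [-0.2, 0.6, -1.3]
grip_width: 0.999
```

```bash
python3 - <<'E'
from h import *
from bench import ctrl,get_image
s=ctrl.get_state(); print(R.from_rotvec(s["tool_rot"]).as_matrix().round(3),s["joint_positions"].round(2),s["position"])
for n in ["wrist","side","scene"]:
    d=get_image(n); np.savez(n+"1.npz",**d); cv2.imwrite(f"pics/{n}1.png",d["img"][:,:,::-1])
E
```

```text
[[ 0.339 -0.    -0.941]
 [ 0.941 -0.001  0.339]
 [-0.001 -1.     0.   ]] [ 0.45  0.16 -1.    1.37  0.14  1.69  0.7 ] [0.50686725 0.19972629 0.39924836]
```

View pics/wrist1.png

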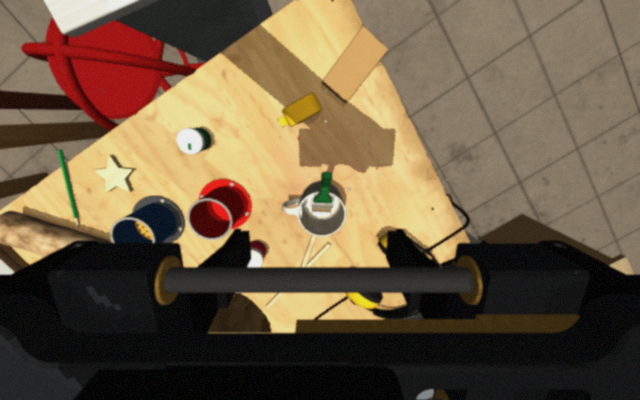

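The wrist view looks down into the mug. The brush runs from its handle end at about (327,175) to the ferrule at (322,208), nearly along image vertical, so the jaw direction is already close. The plate shows in the blue pot at (147,230). I'll zoom in.

```bash
python3 - <<'E'
import cv2
a=cv2.imread("pics/wrist1.png")[160:250,270:370]
cv2.imwrite("pics/z3.png",cv2.resize(a,None,fx=6.6,fy=6.6,interpolation=cv2.INTER_CUBIC))
a=cv2.imread("pics/wrist1.png")[170:250,90:260]
cv2.imwrite("pics/z4.png",cv2.resize(a,None,fx=4.5,fy=4.5,interpolation=cv2.INTER_CUBIC))
E
```

```text
(no output)
```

View pics/z3.png

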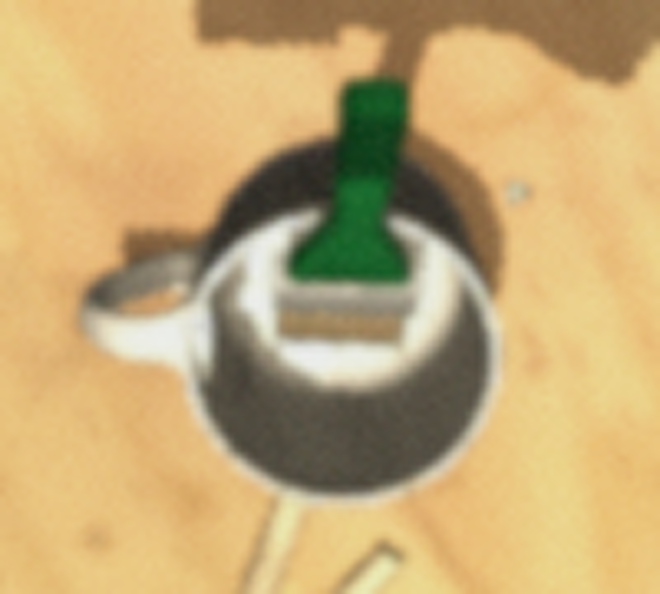

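View pics/z4.png

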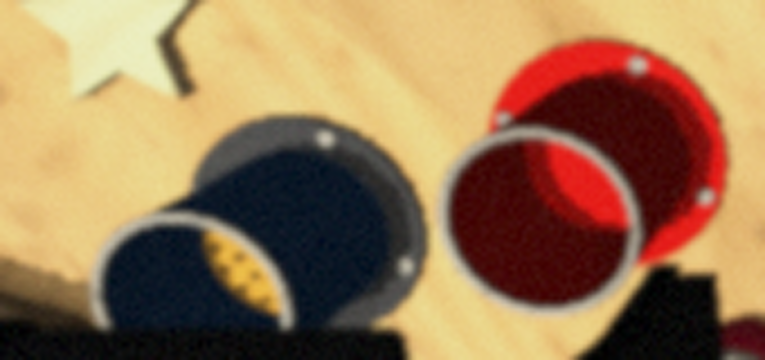

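```bash
cat > fit.py <<'E'
from h import *
from scipy.optimize import least_squares
W=load("wrist1.npz"); S=load("scene0.npz"); D=load("side0.npz")
zz=lambda u,v:np.array([(u+.5)/6.6+270-.5,(v+.5)/6.6+160-.5])
def frame(p):
    tip=p[:3]; th,az,ro=p[3:6]
    u=np.array([np.sin(th)*np.cos(az),np.sin(th)*np.sin(az),np.cos(th)])
    L=np.array([np.cos(az),np.sin(az),0]); w0=np.cross(u,[-L[1],L[0],0]); w0=np.array([-L[1],L[0],0]); n0=np.cross(u,w0); n0=n0 if n0[2]>0 else -n0
    w=np.cos(ro)*w0+np.sin(ro)*n0; n=np.cos(ro)*n0-np.sin(ro)*w0
    return tip,u,w,n
def pt(p,y,x,n_):
    tip,u,w,n=frame(p); return tip+(y+106)/1e3*u+x/1e3*w+n_/1e3*n
# image right corresponds? camera right in world
obs=[(-30,18,5,(290,277)),(-30,-18,5,(410,279)),(-31,21,6,(277,288)),(-31,-21,6,(418,290)),(-106,21,6,(279,338)),(-106,-21,6,(403,340))]
def res(p,sgn):
    r=[]
    for y,x,n_,o in obs: r+=list((proj(*W,pt(p,y,sgn*x,n_))[0]-zz(*o))*1.0)
    e=pt(p,106,0,0)
    r+=list((proj(*S,e)[0]-(257/4.5+234.6,268/4.2+144.6))*.7)+list((proj(*D,e)[0]-(316/3.75+239.6,324/3.75+149.6))*.7)
    r.append((proj(*W,pt(p,100,0,5))[0]-zz(374,100))[0])
    r.append((p[2]-.0125)*1e3/3)
    return r
if __name__=="__main__":
  for sgn in (1,-1):
    s=least_squares(res,[.6,.175,.012,.57,2.8,0],args=(sgn,),x_scale=[.01,.01,.01,.1,.1,.1])
    print(sgn,s.cost,s.x.round(4),np.degrees(s.x[3:6]).round(1)); print(np.round(s.fun,2))
    for y in (75,106): print(y,pt(s.x,y,0,0).round(4))
  # mug mouth / pots from wrist
  print("mug rim",ray(W,zz(345,352),.09),"fallback")
E
python3 fit.py
```

```text
1 3.1014704075828257 [0.6135 0.1667 0.0104 0.5548 2.7494 0.0303] [ 31.8 157.5   1.7]
[-0.9   0.35  0.72  0.35 -0.59 -0.67  1.11 -0.62 -0.83  0.33  0.56  0.32
 -0.47 -0.31  0.38 -0.22 -0.07 -0.69]
75 [0.5254 0.2032 0.1643]
106 [0.5103 0.2094 0.1906]
-1 6.360289276664716 [0.6259 0.1624 0.0121 0.5998 2.7588 3.1601] [ 34.4 158.1 181.1]
[-0.84  0.37  0.54  0.42 -0.49 -1.7   0.91 -1.59 -0.64  0.9   0.57  0.95
 -1.08 -0.26 -0.95 -0.09 -0.57 -0.14]
75 [0.5312 0.2005 0.1615]
106 [0.5149 0.2071 0.1871]
mug rim [0.59553189 0.17373693] fallback
```

```bash
python3 -c "
from h import *
print(rows([.5254,.2032,.24]))"
```

```text
[  9.1 159.4 -16.6]
```

{"api": "drive_tool", "payload": {
  "increments": "9 40 -17 0 0; 0 60 0 2.7 0; 0 59 0 0 0; 0 0 0 0 0; 0 0 0 0 0"
}}

```text
time: 5.18
position: [0.5269, 0.2043, 0.243]
tool_rot: [-1.37, -0.92, 0.915]
ft_force: [0.1, 0.2, 0.8]
grip_width: 1.001
```

```bash
python3 - <<'E'
from h import *
from bench import ctrl,get_image
s=ctrl.get_state(); print(R.from_rotvec(s["tool_rot"]).as_matrix().round(3),s["joint_positions"].round(2),s["position"])
d=get_image("wrist"); np.savez("wrist2.npz",**d); cv2.imwrite("pics/wrist2.png",d["img"][:,:,::-1])
d=get_image("side"); np.savez("side2.npz",**d); cv2.imwrite("pics/side2.png",cv2.resize(d["img"][170:310,200:400,::-1],None,fx=4,fy=4,interpolation=cv2.INTER_CUBIC))
E
```

```text
[[ 0.38   0.003 -0.925]
 [ 0.925  0.001  0.38 ]
 [ 0.002 -1.    -0.002]] [ 0.43  0.24 -0.98  1.61  0.2   1.39  0.61] [0.52690273 0.2042653  0.24303572]
```

View pics/wrist2.png

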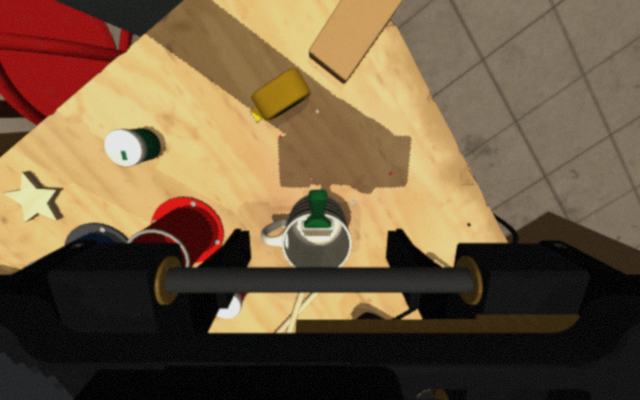

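View pics/side2.png

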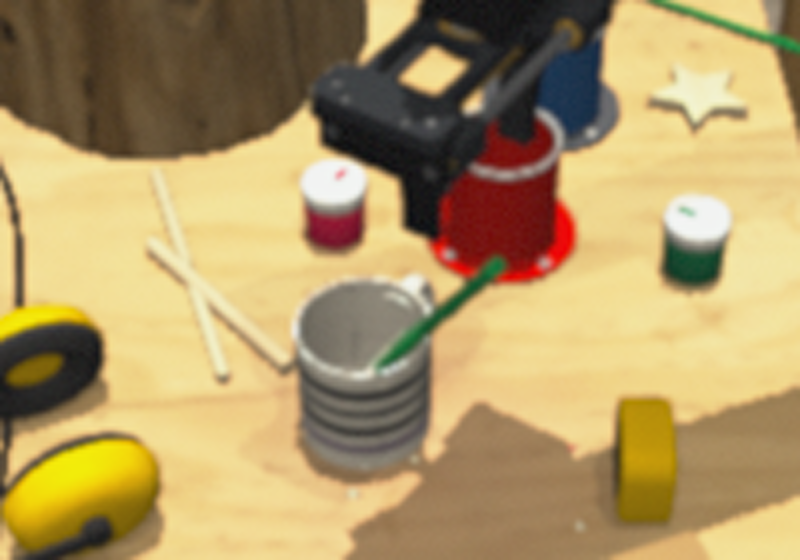

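The brush is centred between the jaws at column 318 and runs along image vertical. I'll descend and close.

{"api": "drive_tool", "payload": {
  "increments": "-1 50 1 0 0; 0 48 0 0 0; 0 0 0 0 0; 0 0 0 0 0; 0 0 0 0 150; 0 0 0 0 150; 0 0 0 0 150; 0 0 0 0 150",
  "squeeze": 40
}}

```text
time: 6.28
position: [0.5245, 0.203, 0.1427]
tool_rot: [-1.369, -0.918, 0.918]
ft_force: [-0.6, 0.5, -0.4]
grip_width: 0.634
```

```bash
cat > snap.py <<'E'
import sys
from h import *
from bench import ctrl,get_image
k=sys.argv[1]; bx=[int(v) for v in sys.argv[2].split(",")] if len(sys.argv)>2 else [170,310,200,400]
s=ctrl.get_state(); print(s["time"],s["position"].round(4),s["tool_rot"].round(3),s["ft_force"].round(2),round(s["grip_width"],3))
d=get_image("wrist"); np.savez("wrist"+k+".npz",**d); w=d["img"][:,:,::-1]
e=get_image("side"); np.savez("side"+k+".npz",**e); f=get_image("scene"); np.savez("scene"+k+".npz",**f)
si=cv2.resize(e["img"][bx[0]:bx[1],bx[2]:bx[3],::-1],(400,280),interpolation=cv2.INTER_CUBIC)
sc=cv2.resize(f["img"][130:270,220:420,::-1],(400,280),interpolation=cv2.INTER_CUBIC)
wi=cv2.resize(w[130:330,220:420],(320,320),interpolation=cv2.INTER_CUBIC)
o=np.zeros((600,800,3),np.uint8); o[:280,:400]=si; o[:280,400:]=sc; o[280:,:320]=wi; o[280:580,320:800]=cv2.resize(w,(480,300))
cv2.imwrite(f"pics/s{k}.png",o)
E
python3 snap.py 3
```

```text
6.275 [0.5245 0.203  0.1427] [-1.369 -0.918  0.918] [-0.56  0.46 -0.42] 0.634
```

View pics/s3.png

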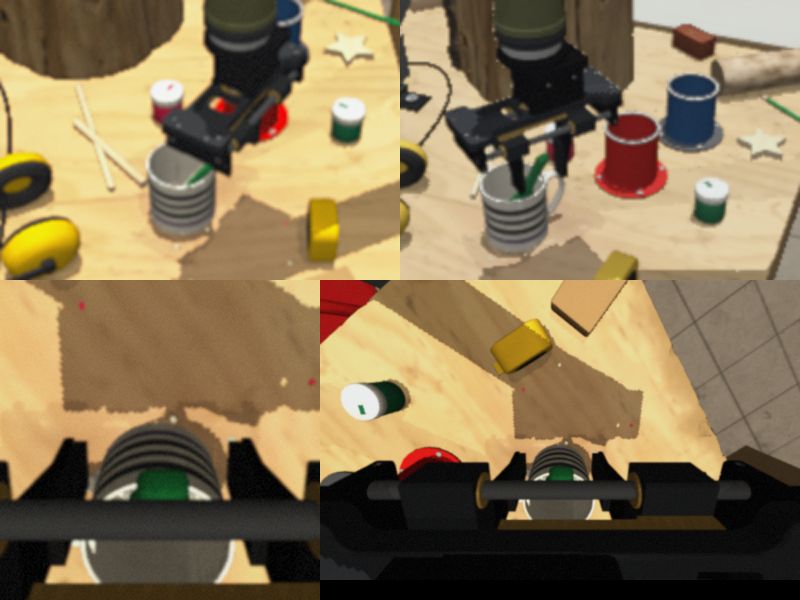

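The brush sits between the fingers in the scene and wrist views, so I'll close fully.

{"api": "drive_tool", "payload": {
  "increments": "0 0 0 0 255; 0 0 0 0 255; 0 0 0 0 255; 0 0 0 0 255; 0 0 0 0 255; 0 0 0 0 255; 0 0 0 0 255; 0 0 0 0 255"
}}

```text
time: 7.42
position: [0.5244, 0.203, 0.1425]
tool_rot: [-1.369, -0.918, 0.918]
ft_force: [0.7, -0.7, 0.2]
grip_width: 0.23
```

Opening 0.23 × 87 = 20.0 mm, which is the handle width. I'll lift along the brush axis.

{"api": "drive_tool", "payload": {
  "increments": "0 -10 6 0 255; 0 -20 12.4 0 255; 0 -20 12.4 0 255; 0 -20 12 0 255; 0 -20 10 0 255; 0 -20 5 0 255; 0 -20 0 0 255; 0 -20 0 0 255; 0 0 0 0 255; 0 0 0 0 255"
}}

```text
time: 8.68
position: [0.4707, 0.2247, 0.292]
tool_rot: [-1.369, -0.917, 0.918]
ft_force: [0.9, -0.0, -0.8]
grip_width: 0.235
```

```bash
python3 snap.py 4
```

```text
8.675 [0.4707 0.2247 0.292 ] [-1.369 -0.917  0.918] [ 0.89 -0.03 -0.83] 0.235
```

View pics/s4.png

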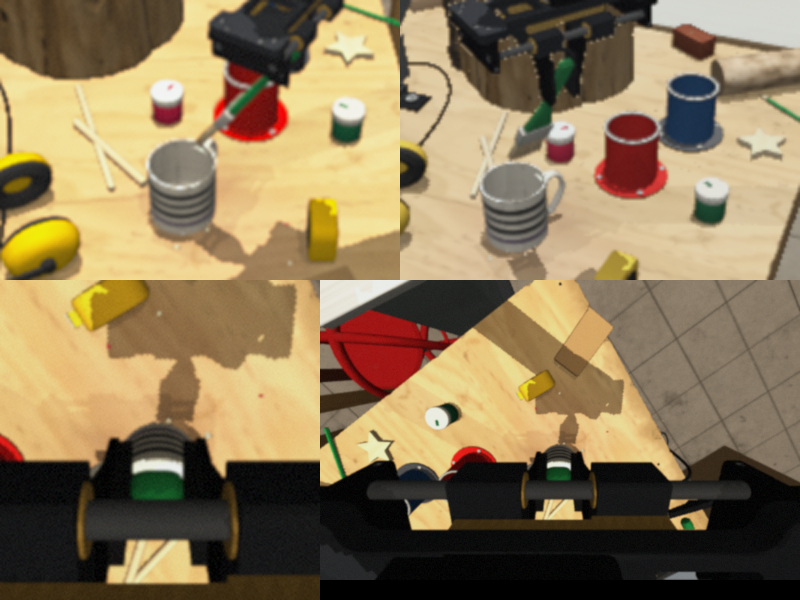

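```bash
python3 - <<'E'
from h import *
a=np.load("side4.npz")["img"][170:250,285:385,::-1]; b=np.load("scene4.npz")["img"][130:230,250:350,::-1]
o=np.zeros((600,800,3),np.uint8)
o[:320,:400]=cv2.resize(a,(400,320),interpolation=cv2.INTER_CUBIC); o[:400,400:]=cv2.resize(b,(400,400),interpolation=cv2.INTER_CUBIC)
cv2.imwrite("pics/z5.png",o)
E
```

```text
(no output)
```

View pics/z5.png

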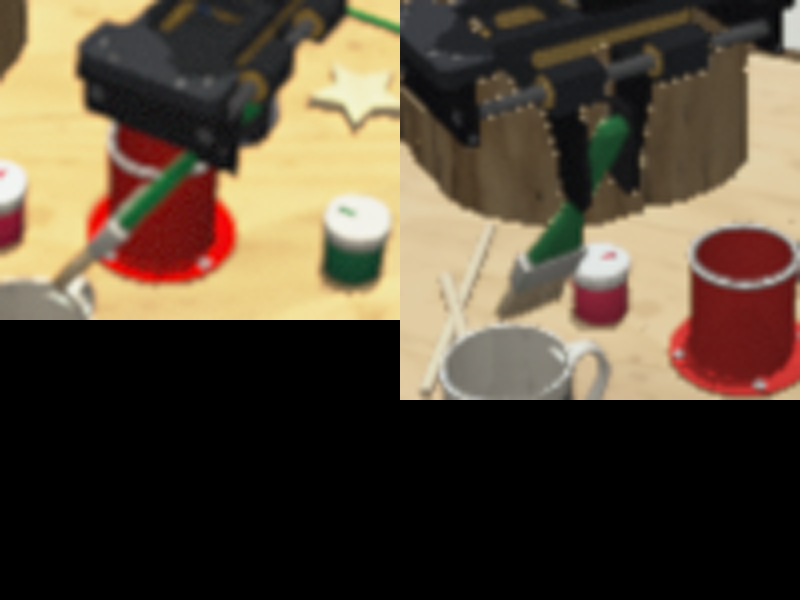

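```bash
python3 - <<'E'
from h import *
from bench import ctrl
s=ctrl.get_state(); Rm=R.from_rotvec(s["tool_rot"]).as_matrix(); t=s["position"]
S=load("scene4.npz"); D=load("side4.npz")
A=lambda u,v:((u-400)/4+249.6,v/4+129.6); B=lambda u,v:(u/4+284.6,v/4+169.6)
X=tri(S,A(527,309),D,B(58,285)); E=tri(S,A(612,122),D,B(253,108))
for q in (X,E): print(q[0].round(4),q[1:],"tool",(Rm.T@(q[0]-t)*1e3).round(1))
v=E[0]-X[0]; print(np.linalg.norm(v),np.degrees(np.arccos(v[2]/np.linalg.norm(v))),np.degrees(np.arctan2(v[1],v[0])))
# prediction: from fit at grasp pose
tip=np.array([.6135,.1667,.0104]); g=np.array([.5244,.2030,.1425]); print("pred tip tool",(Rm.T@(tip-g)*1e3).round(1))
p=t+Rm@(Rm.T@(tip-g)); print(proj(*S,p),A(527,309),proj(*D,p),B(58,285))
# blue pot fit
E
python3 - <<'E'
import cv2
from h import *
o=np.zeros((600,800,3),np.uint8)
a=np.load("scene4.npz")["img"][150:225,335:410,::-1]; b=np.load("side0.npz")["img"][155:215,310:370,::-1]
o[:400,:400]=cv2.resize(a,(400,400),interpolation=cv2.INTER_CUBIC); o[:400,400:]=cv2.resize(b,(400,400),interpolation=cv2.INTER_CUBIC)
cv2.imwrite("pics/z6.png",o)
E
```

```text
[0.5749 0.1763 0.1383] (np.float64(2.8907647085112953), np.float64(2.054843898237259)) tool [  -5.   153.2 -115.1]
[0.4621 0.2275 0.3312] (np.float64(3.8411151190472883), np.float64(2.5733672190401475)) tool [ -0.6 -39.6   9. ]
0.22928677705835662 32.72022176768111 155.58740768776522
pred tip tool [  0.4 132.  -96.4]
[[281.21102736 207.09940058]] (281.35, 206.85) [[304.65954931 236.62637295]] (299.1, 240.85)
```

View pics/z6.png

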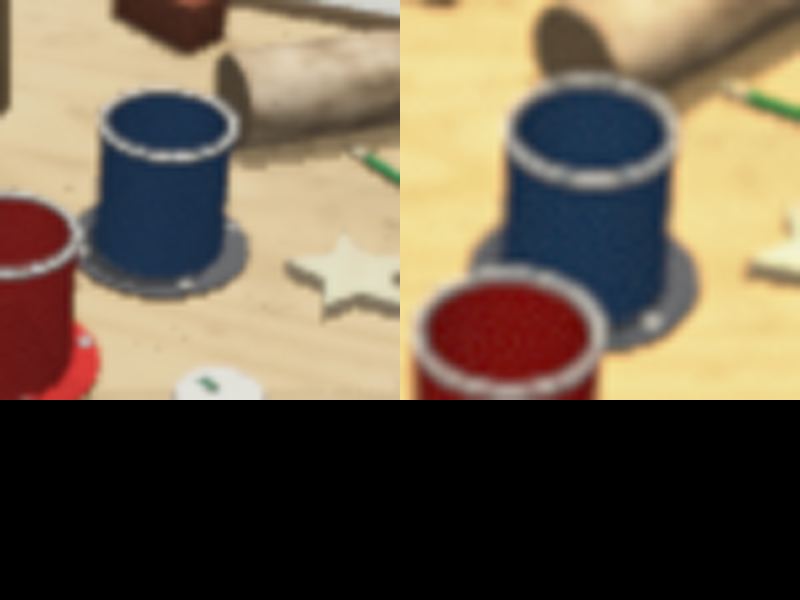

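```bash
python3 - <<'E'
from h import *
from scipy.optimize import least_squares
from fit import pt
from bench import ctrl
s=ctrl.get_state(); t=s["position"]
S=load("scene4.npz"); D=load("side4.npz")
# pot
def circ(c,x,y,r=.04,z=.09):
    a=np.linspace(0,2*np.pi,200); q=proj(*c,np.c_[x+r*np.cos(a),y+r*np.sin(a),np.full(200,z)]); return np.r_[q.min(0),q.max(0)]
os_=np.array([100/5.333+334.5,88/5.333+149.5,241/5.333+334.5,161/5.333+149.5]); od=np.array([107/6.667+309.5,71/6.667+154.5,281/6.667+309.5,189/6.667+154.5])
for nm,f in (("scene",lambda p:circ(S,*p)-os_),("side",lambda p:circ(D,*p)-od),("both",lambda p:np.r_[circ(S,*p)-os_,circ(D,*p)-od])):
    r=least_squares(f,[.52,-.17],x_scale=.01); print(nm,r.x.round(4),r.fun.round(2))
# overlay brush predicted
p=np.array([.6135,.1667,.0104,.5548,2.7494,.03]); p[:3]+=t-np.array([.5244,.2030,.1425])
pts=[(108,-8,5),(108,8,5),(-30,18,5),(-30,21,6),(-106,21,6),(-106,-21,6),(-30,-21,6),(-30,-18,5),(108,-8,5)]
low=[(y,x,-n) for y,x,n in pts]
o=np.zeros((480,800,3),np.uint8)
for k,(n,c,x0,y0) in enumerate((("side4",D,285,170),("scene4",S,250,130))):
    im=cv2.resize(np.load(n+".npz")["img"][y0:y0+100,x0:x0+100,::-1],(400,400),interpolation=cv2.INTER_CUBIC).copy()
    for L,col in ((pts,(255,255,0)),(low,(255,0,255))):
        q=np.vstack([proj(*c,pt(p,*v)) for v in L]); q=((q-[x0,y0]+.5)*4).astype(np.int32); cv2.polylines(im,[q],False,col,1)
    o[:400,k*400:k*400+400]=im
cv2.imwrite("pics/ov.png",o)
E
```

```text
scene [ 0.5212 -0.1748] [ 0.43  0.28 -0.42 -0.21]
side [ 0.5225 -0.1722] [-0.08  1.2   0.08 -1.1 ]
both [ 0.5218 -0.1738] [ 0.09  0.36 -0.75 -0.12  0.22  0.94  0.35 -1.38]
```

View pics/ov.png

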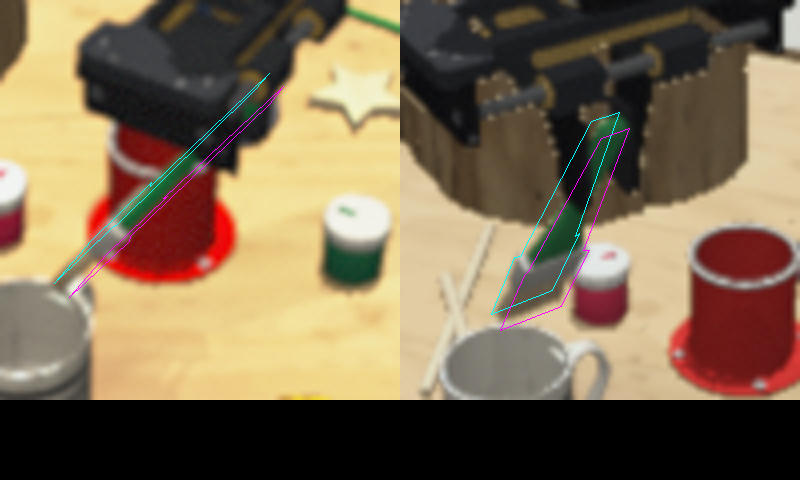

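The overlay of the fitted brush matches both images: the tip offset in the tool is (0.4, 132, -96.4) mm and the lean is 32°. The pot axis is at (0.522, -0.174). I'll travel to above the pot.

```bash
python3 -c "
from h import *
print(rows([.4512,-.1447,.292]))"
```

```text
[-3.491e+02 -2.000e-01 -1.223e+02]
```

{"api": "drive_tool", "payload": {
  "increments": "-35 0 -12 0 255; -45 0 -16 0 255; -50 0 -17.6 0 255; -50 0 -17.6 0 255; -50 0 -17.6 0 255; -45 0 -16 0 255; -40 0 -14 0 255; -34 0 -11.5 0 255; 0 0 0 0 255; 0 0 0 0 255; 0 0 0 0 255",
  "squeeze": 50
}}

```text
time: 10.2
position: [0.4519, -0.1429, 0.2925]
tool_rot: [-1.368, -0.92, 0.92]
ft_force: [0.7, 0.3, -0.7]
grip_width: 0.223
```

```bash
python3 - <<'E'
from h import *
from fit import pt
from bench import ctrl,get_image
s=ctrl.get_state(); t=s["position"]; print(s["time"],t,s["ft_force"],s["grip_width"],s["joint_positions"].round(2))
p=np.array([.6135,.1667,.0104,.5548,2.7494,.03]); p[:3]+=t-np.array([.5244,.2030,.1425]); print("tip",p[:3])
pts=[(108,-8,5),(108,8,5),(-30,18,5),(-30,21,6),(-106,21,6),(-106,-21,6),(-30,-21,6),(-30,-18,5),(108,-8,5)]
low=[(y,x,-n) for y,x,n in pts]
o=np.zeros((400,800,3),np.uint8)
for k,(n,x0,y0) in enumerate((("side",290,110),("scene",310,110))):
    d=get_image(n); np.savez(n+"5.npz",**d); c=(d["mtx"],d["camera_from_world"])
    im=cv2.resize(d["img"][y0:y0+100,x0:x0+100,::-1],(400,400),interpolation=cv2.INTER_CUBIC).copy()
    for L,col in ((pts,(255,255,0)),(low,(255,0,255))):
        q=np.vstack([proj(*c,pt(p,*v)) for v in L]); q=((q-[x0,y0]+.5)*4).astype(np.int32); cv2.polylines(im,[q],False,col,1)
    o[:400,k*400:k*400+400]=im
cv2.imwrite("pics/ov5.png",o)
E
```

```text
10.2 [ 0.45187991 -0.14292809  0.29248135] [ 0.7371411   0.26608915 -0.66249024] 0.22317123990240267 [ 0.88 -0.07 -0.59  1.74 -0.04  1.46  1.48]
tip [ 0.54097991 -0.17922809  0.16038135]
```

View pics/ov5.png

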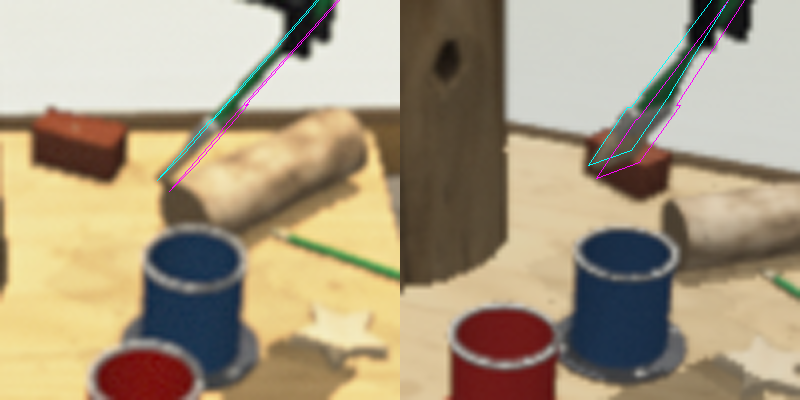

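```bash
python3 - <<'E'
from h import *
W=load("wrist1.npz")
q=[((u+.5)/4.5+89.5,(v+.5)/4.5+169.5) for u,v in [(207,245),(213,262),(225,285),(245,304)]]
for h in range(20,70,4):
    print(h,[round(float(np.linalg.norm(ray(W,p,h/1e3)-[.522,-.174]))*1e3,1) for p in q])
E
python3 -c "
from h import *
print(rows([.4512,-.1447,.292]))"
```

```text
20 [35.8, 36.1, 38.2, 39.6]
24 [32.9, 32.9, 34.9, 36.5]
28 [30.1, 29.8, 31.6, 33.4]
32 [27.4, 26.6, 28.3, 30.4]
36 [24.8, 23.6, 24.9, 27.4]
40 [22.5, 20.5, 21.6, 24.6]
44 [20.4, 17.6, 18.3, 21.8]
48 [18.6, 14.9, 15.0, 19.3]
52 [17.3, 12.4, 11.7, 17.0]
56 [16.5, 10.4, 8.5, 15.1]
60 [16.3, 9.2, 5.3, 13.7]
64 [16.8, 9.1, 2.4, 13.0]
68 [17.9, 10.1, 2.4, 13.2]
[-1.6  0.6  0.1]
```

The visible plate edge hints at a low plate, around 25–30 mm. I'll go down to just above the highest possible level, then feel from there.

{"api": "drive_tool", "payload": {
  "increments": "-1.6 20 0 0 255; 0 20 0 0 255; 0 20 0 0 255; 0 16 0 0 255; 0 10 0 0 255; 0 0 0 0 255; 0 0 0 0 255; 0 0 0 0 255"
}}

```text
time: 11.3
position: [0.4515, -0.1459, 0.2072]
tool_rot: [-1.37, -0.918, 0.918]
ft_force: [-0.6, -0.8, -1.1]
grip_width: 0.223
```

```bash
python3 snap.py 6 110,210,270,413
```

```text
11.3 [ 0.4515 -0.1459  0.2072] [-1.37  -0.918  0.918] [-0.55 -0.79 -1.07] 0.223
```

View pics/s6.png

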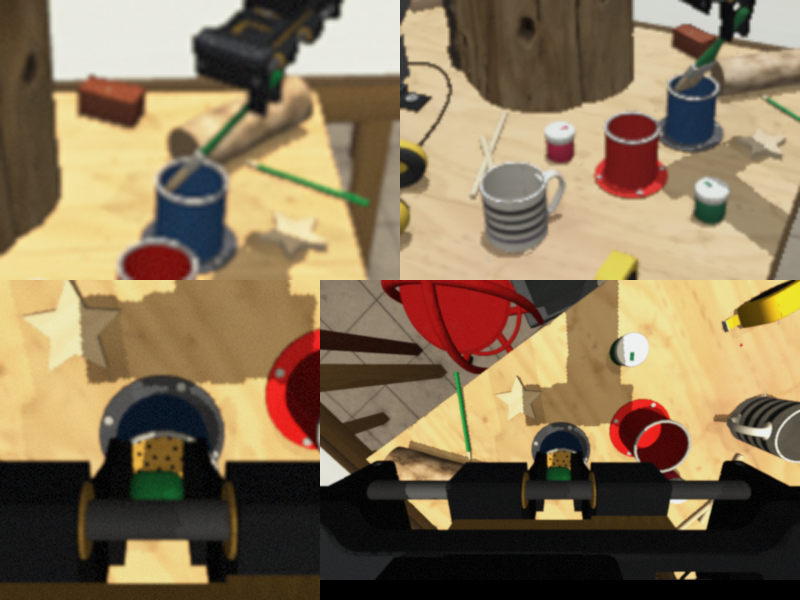

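The brush is inside the blue pot, clear of the rim, with the perforated plate visible below. Feeling in 4 mm steps.

{"api": "drive_tool", "payload": {
  "increments": "0 4 0 0 255; 0 0 0 0 255; 0 0 0 0 255"
}}

```text
time: 11.82
position: [0.451, -0.1458, 0.2025]
tool_rot: [-1.369, -0.918, 0.918]
ft_force: [-0.3, -1.2, -0.6]
grip_width: 0.231
```

{"api": "drive_tool", "payload": {
  "increments": "0 4 0 0 255; 0 0 0 0 255; 0 0 0 0 255"
}}

```text
time: 12.2
position: [0.451, -0.1458, 0.1985]
tool_rot: [-1.369, -0.918, 0.918]
ft_force: [-0.9, -0.5, -0.5]
grip_width: 0.223
```

{"api": "drive_tool", "payload": {
  "increments": "0 4 0 0 255; 0 0 0 0 255; 0 0 0 0 255"
}}

```text
time: 12.58
position: [0.451, -0.1458, 0.1945]
tool_rot: [-1.369, -0.918, 0.918]
ft_force: [-0.9, -0.4, -0.7]
grip_width: 0.225
```

{"api": "drive_tool", "payload": {
  "increments": "0 4 0 0 255; 0 0 0 0 255; 0 0 0 0 255"
}}

```text
time: 12.95
position: [0.451, -0.1458, 0.1905]
tool_rot: [-1.369, -0.918, 0.918]
ft_force: [-0.4, -0.4, 0.0]
grip_width: 0.231
```

{"api": "drive_tool", "payload": {
  "increments": "0 3 0 0 255; 0 0 0 0 255; 0 0 0 0 255"
}}

```text
time: 13.32
position: [0.451, -0.1458, 0.1875]
tool_rot: [-1.369, -0.918, 0.918]
ft_force: [0.4, 0.8, -0.9]
grip_width: 0.226
```

{"api": "drive_tool", "payload": {
  "increments": "0 3 0 0 255; 0 0 0 0 255; 0 0 0 0 255"
}}

```text
time: 13.7
position: [0.451, -0.1458, 0.1845]
tool_rot: [-1.369, -0.918, 0.918]
ft_force: [-0.7, 0.2, -0.8]
grip_width: 0.225
```

{"api": "drive_tool", "payload": {
  "increments": "0 3 0 0 255; 0 0 0 0 255; 0 0 0 0 255"
}}

```text
time: 14.08
position: [0.451, -0.1458, 0.1815]
tool_rot: [-1.369, -0.918, 0.918]
ft_force: [0.9, 0.2, -0.8]
grip_width: 0.224
```

{"api": "drive_tool", "payload": {
  "increments": "0 3 0 0 255; 0 0 0 0 255; 0 0 0 0 255"
}}

```text
time: 14.45
position: [0.451, -0.1458, 0.1785]
tool_rot: [-1.369, -0.918, 0.918]
ft_force: [-0.4, 0.1, 0.2]
grip_width: 0.225
```

{"api": "drive_tool", "payload": {
  "increments": "0 3 0 0 255; 0 0 0 0 255; 0 0 0 0 255"
}}

```text
time: 14.82
position: [0.451, -0.1458, 0.1755]
tool_rot: [-1.369, -0.918, 0.918]
ft_force: [-0.1, -0.3, -0.3]
grip_width: 0.225
```

{"api": "drive_tool", "payload": {
  "increments": "0 3 0 0 255; 0 0 0 0 255; 0 0 0 0 255"
}}

```text
time: 15.2
position: [0.451, -0.1458, 0.1725]
tool_rot: [-1.369, -0.918, 0.918]
ft_force: [-0.2, -0.1, -0.1]
grip_width: 0.23
```

{"api": "drive_tool", "payload": {
  "increments": "0 3 0 0 255; 0 0 0 0 255; 0 0 0 0 255"
}}

```text
time: 15.58
position: [0.451, -0.1458, 0.1695]
tool_rot: [-1.369, -0.918, 0.918]
ft_force: [-1.3, 0.0, -0.3]
grip_width: 0.226
```

{"api": "drive_tool", "payload": {
  "increments": "0 2.5 0 0 255; 0 0 0 0 255; 0 0 0 0 255"
}}

```text
time: 15.95
position: [0.451, -0.1458, 0.167]
tool_rot: [-1.369, -0.918, 0.918]
ft_force: [-0.1, -0.9, -0.3]
grip_width: 0.225
```

{"api": "drive_tool", "payload": {
  "increments": "0 2.5 0 0 255; 0 0 0 0 255; 0 0 0 0 255"
}}

```text
time: 16.32
position: [0.451, -0.1458, 0.1645]
tool_rot: [-1.369, -0.918, 0.918]
ft_force: [0.6, 0.4, -0.8]
grip_width: 0.227
```

{"api": "drive_tool", "payload": {
  "increments": "0 2.5 0 0 255; 0 0 0 0 255; 0 0 0 0 255"
}}

```text
time: 16.7
position: [0.4511, -0.1458, 0.162]
tool_rot: [-1.369, -0.918, 0.918]
ft_force: [0.1, -0.1, 0.1]
grip_width: 0.227
```

{"api": "drive_tool", "payload": {
  "increments": "0 2 0 0 255; 0 0 0 0 255; 0 0 0 0 255"
}}

```text
time: 17.08
position: [0.451, -0.1458, 0.1602]
tool_rot: [-1.369, -0.918, 0.918]
ft_force: [-0.3, 1.0, 1.2]
grip_width: 0.227
```

{"api": "drive_tool", "payload": {
  "increments": "0 1.5 0 0 255; 0 0 0 0 255; 0 0 0 0 255"
}}

```text
time: 17.45
position: [0.451, -0.1458, 0.1586]
tool_rot: [-1.369, -0.918, 0.918]
ft_force: [-2.5, 0.4, 3.3]
grip_width: 0.228
```

{"api": "drive_tool", "payload": {
  "increments": "0 1 0 0 255; 0 0 0 0 255; 0 0 0 0 255"
}}

```text
time: 17.82
position: [0.451, -0.1458, 0.1576]
tool_rot: [-1.369, -0.918, 0.918]
ft_force: [-2.3, 1.6, 5.8]
grip_width: 0.226
```

Contact: fz rose 1.2 → 3.3 → 5.8 N over 2.5 mm. I'll hold and look.

{"api": "drive_tool", "payload": {
  "increments": "0 0 0 0 255; 0 0 0 0 255; 0 0 0 0 255; 0 0 0 0 255"
}}

```text
time: 18.32
position: [0.451, -0.1458, 0.1576]
tool_rot: [-1.369, -0.918, 0.918]
ft_force: [-2.8, 1.0, 4.1]
grip_width: 0.23
```

```bash
python3 - <<'E'
from h import *
from fit import pt
from bench import ctrl,get_image
s=ctrl.get_state(); t=s["position"]; print(s["time"],t,s["ft_force"],s["torque"])
p=np.array([.6135,.1667,.0104,.5548,2.7494,.03]); p[:3]+=t-np.array([.5244,.2030,.1425]); print("tip",p[:3])
pts=[(108,-8,5),(108,8,5),(-30,18,5),(-30,21,6),(-106,21,6),(-106,-21,6),(-30,-21,6),(-30,-18,5),(108,-8,5)]
low=[(y,x,-n) for y,x,n in pts]
o=np.zeros((400,800,3),np.uint8)
for k,(n,x0,y0) in enumerate((("side",310,130),("scene",330,125))):
    d=get_image(n); np.savez(n+"7.npz",**d); c=(d["mtx"],d["camera_from_world"])
    im=cv2.resize(d["img"][y0:y0+80,x0:x0+80,::-1],(400,400),interpolation=cv2.INTER_CUBIC).copy()
    for L,col in ((pts,(255,255,0)),(low,(255,0,255))):
        q=np.vstack([proj(*c,pt(p,*v)) for v in L]); q=((q-[x0,y0]+.5)*5).astype(np.int32); cv2.polylines(im,[q],False,col,1)
    o[:400,k*400:k*400+400]=im
cv2.imwrite("pics/ov7.png",o)
d=get_image("wrist"); cv2.imwrite("pics/w7.png",cv2.resize(d["img"][200:300,260:380,::-1],None,fx=6,fy=6,interpolation=cv2.INTER_CUBIC))
E
```

```text
18.325 [ 0.45104381 -0.14579791  0.15755604] [-2.75113091  1.00420182  4.11243547] [0.37561795 0.45987021 0.05146322]
tip [ 0.54014381 -0.18209791  0.02545604]
```

View pics/ov7.png

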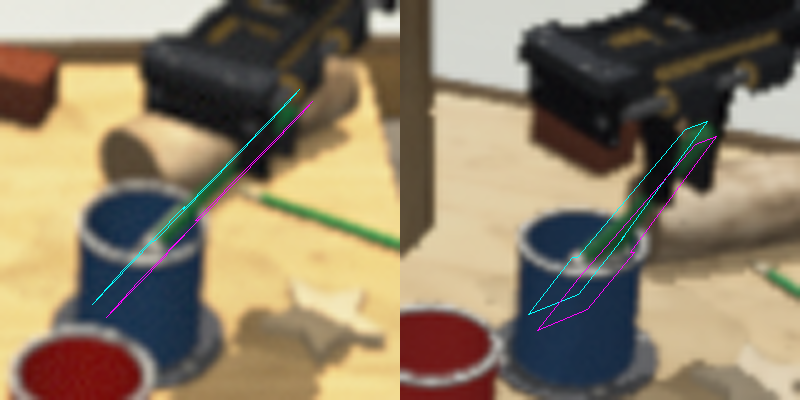

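View pics/w7.png

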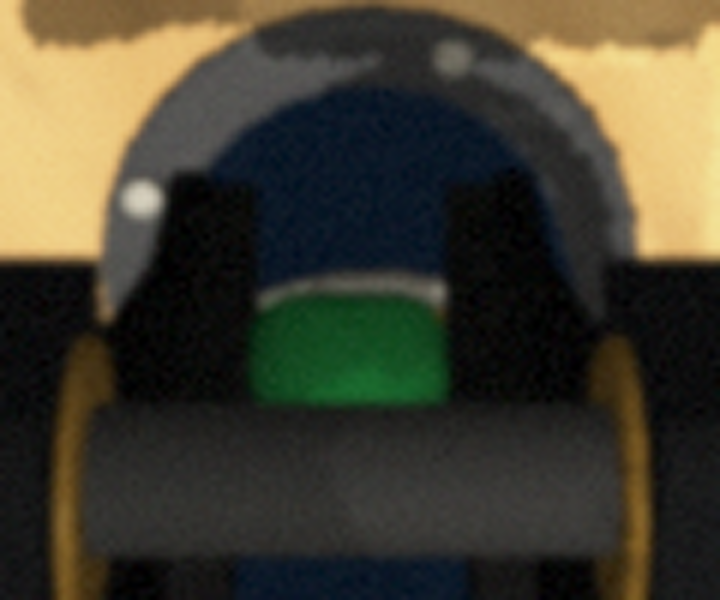

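The force (-2.8, 1.0, 4.1) N acts along the lean as well as up, so it is friction on the plate or a light touch of the wall. To be sure the load is on the plate, I'll lift 4 mm, shift 2.5 mm away from that wall and press again.

{"api": "drive_tool", "payload": {
  "increments": "0 -4 0 0 255; 0 0 2.5 0 255; 0 0 0 0 255; 0 0 0 0 255"
}}

```text
time: 18.98
position: [0.4487, -0.145, 0.1614]
tool_rot: [-1.369, -0.918, 0.918]
ft_force: [0.2, 0.1, 0.2]
grip_width: 0.227
```

{"api": "drive_tool", "payload": {
  "increments": "0 2 0 0 255; 0 0 0 0 255; 0 0 0 0 255"
}}

```text
time: 19.35
position: [0.4487, -0.1448, 0.1596]
tool_rot: [-1.369, -0.918, 0.918]
ft_force: [-1.8, 0.2, 2.6]
grip_width: 0.229
```

{"api": "drive_tool", "payload": {
  "increments": "0 1 0 0 255; 0 0 0 0 255; 0 0 0 0 255"
}}

```text
time: 19.73
position: [0.4487, -0.1448, 0.1586]
tool_rot: [-1.369, -0.918, 0.918]
ft_force: [-1.1, 1.3, 2.7]
grip_width: 0.225
```

{"api": "drive_tool", "payload": {
  "increments": "0 1 0 0 255; 0 0 0 0 255; 0 0 0 0 255; 0 0 0 0 255; 0 0 0 0 255"
}}

```text
time: 20.35
position: [0.4488, -0.1448, 0.1576]
tool_rot: [-1.369, -0.918, 0.918]
ft_force: [-2.7, 1.7, 2.2]
grip_width: 0.229
```

The same contact height after the lateral shift means it is the plate, with a sustained 2–5 N. Lifting out.

{"api": "drive_tool", "payload": {
  "increments": "0 -5 0 0 255; 0 -10 0 0 255; 0 -15 0 0 255; 0 -20 0 0 255; 0 -25 0 0 255; 0 -30 0 0 255; 0 -30 0 0 255; 0 0 0 0 255; 0 0 0 0 255"
}}

```text
time: 21.48
position: [0.4485, -0.1448, 0.2922]
tool_rot: [-1.368, -0.918, 0.918]
ft_force: [-1.4, 0.7, -0.6]
grip_width: 0.228
```

```bash
cat > ov.py <<'E'
import sys
from h import *
from fit import pt
from bench import ctrl,get_image
k=sys.argv[1]; a=[int(v) for v in sys.argv[2:6]]; th=float(sys.argv[6]) if len(sys.argv)>6 else 0
s=ctrl.get_state(); t=s["position"]; print(s["time"],t,s["ft_force"])
p=np.array([.6135,.1667,.0104,.5548,2.7494,.03]); p[:3]+=t-np.array([.5244,.2030,.1425]); print("tip",p[:3])
g=pt(p,75,0,0); p[3]+=th; p[:3]+=g-pt(p,75,0,0); print("tip",p[:3])
pts=[(108,-8,5),(108,8,5),(-30,18,5),(-30,21,6),(-106,21,6),(-106,-21,6),(-30,-21,6),(-30,-18,5),(108,-8,5)]
low=[(y,x,-n) for y,x,n in pts]
o=np.zeros((400,800,3),np.uint8)
for j,(n,x0,y0) in enumerate((("side",a[0],a[1]),("scene",a[2],a[3]))):
    d=get_image(n); np.savez(n+k+".npz",**d); c=(d["mtx"],d["camera_from_world"])
    im=cv2.resize(d["img"][y0:y0+100,x0:x0+100,::-1],(400,400),interpolation=cv2.INTER_CUBIC).copy()
    for L,col in ((pts,(255,255,0)),(low,(255,0,255))):
        q=np.vstack([proj(*c,pt(p,*v)) for v in L]); q=((q-[x0,y0]+.5)*4).astype(np.int32); cv2.polylines(im,[q],False,col,1)
    o[:400,j*400:j*400+400]=im
cv2.imwrite(f"pics/ov{k}.png",o)
E
python3 ov.py 8 290 110 310 110
```

```text
21.475 [ 0.44849024 -0.14478655  0.29222233] [-1.35536964  0.74868764 -0.60872529]
tip [ 0.53759024 -0.18108655  0.16012233]
tip [ 0.53759024 -0.18108655  0.16012233]
```

View pics/ov8.png

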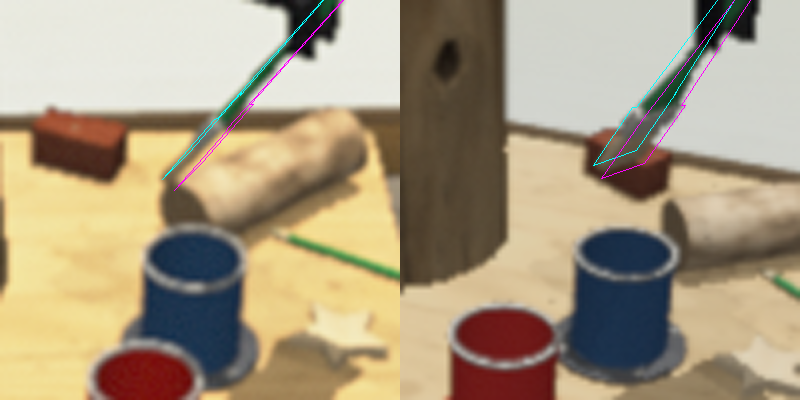

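The brush is unmoved in the grip. I'll check that the mug hasn't shifted, then reverse the path.

```bash
python3 - <<'E'
from h import *
for n in("scene","side"):
    a=np.load(n+"0.npz")["img"].astype(int); b=np.load(n+"8.npz")["img"].astype(int)
    box=(slice(235,262),slice(255,305)) if n=="scene" else (slice(262,290),slice(270,315))
    print(n,np.abs(a[box]-b[box]).mean(), np.abs(a[300:340,100:150]-b[300:340,100:150]).mean())
    A=np.float32(a[box].mean(2));B=np.float32(b[box].mean(2)); print(cv2.phaseCorrelate(A,B))
print(rows([.4707,.2247,.300]))
E
```

```text
scene 4.21679012345679 1.6481666666666666
((-0.09373886620167227, 0.7475273934412705), 0.7581231583489312)
side 3.524867724867725 1.1193333333333333
((0.5924891077518097, 0.07205748163550751), 0.8731712461400916)
[350.3  -8.3 119.3]
```

{"api": "drive_tool", "payload": {
  "increments": "25 -4 9 0 255; 45 -4 15 0 255; 50 0 17 0 255; 50 0 17 0 255; 50 0 17 0 255; 50 0 17 0 255; 45 0 15 0 255; 35 0 12 0 255; 0 0 0 0 255; 0 0 0 0 255"
}}

```text
time: 22.82
position: [0.4713, 0.2232, 0.2997]
tool_rot: [-1.369, -0.916, 0.919]
ft_force: [0.1, 0.0, -1.2]
grip_width: 0.228
```

```bash
python3 ov.py 9 260 170 240 150; python3 -c "
from h import *
print(rows([.4707,.2247,.292]),rows([.5243,.2030,.1445]))"
```

```text
22.825 [0.47129892 0.22315776 0.29968428] [ 0.13102274  0.01440296 -1.23209977]
tip [0.56039892 0.18685776 0.16758428]
tip [0.56039892 0.18685776 0.16758428]
[1.7 8.  1.8] [  2.3 155.5 -56. ]
```

View pics/ov9.png

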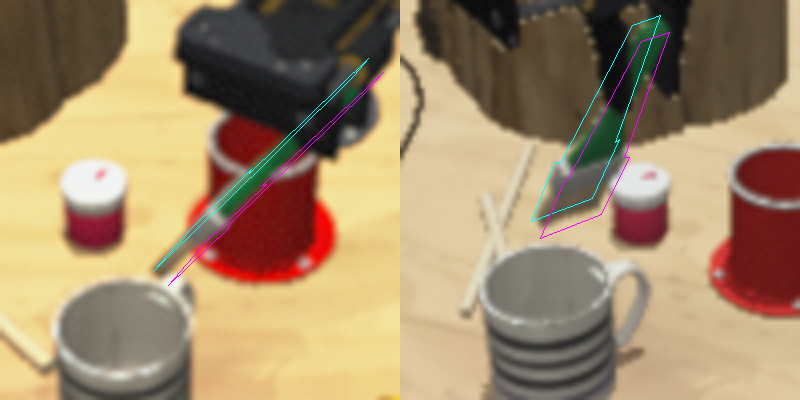

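{"api": "drive_tool", "payload": {
  "increments": "2 8 2 0 255; 0 20 0 0 255; 0 20 0 0 255; 0 20 -5 0 255; 0 15 -8 0 255; 0 15 -9 0 255; 0 10 -6 0 255; 0 0 0 0 255; 0 0 0 0 255"
}}

```text
time: 24.05
position: [0.4964, 0.2162, 0.1928]
tool_rot: [-1.369, -0.918, 0.918]
ft_force: [1.0, -1.4, -0.3]
grip_width: 0.229
```

```bash
python3 snap.py 10; python3 -c "
from h import *
print(rows([.5243,.2030,.1445]))"
```

```text
24.05 [0.4964 0.2162 0.1928] [-1.369 -0.918  0.918] [ 1.04 -1.44 -0.28] 0.229
[ -1.6  48.5 -30.8]
```

View pics/s10.png

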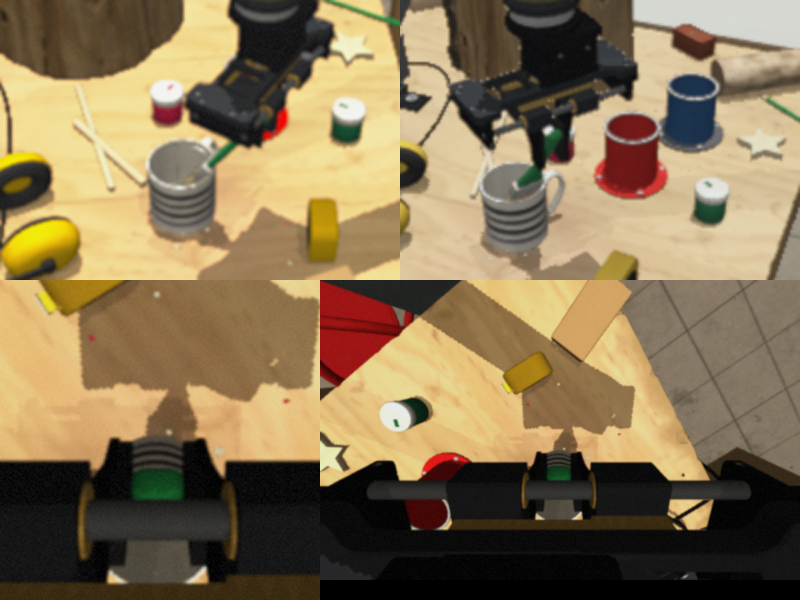

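The brush is inside the mug, and any contact is slight. I'll continue along the axis.

{"api": "drive_tool", "payload": {
  "increments": "-1.6 15 -10 0 255; 0 15 -9.5 0 255; 0 10 -6.5 0 255; 0 4 -2.5 0 255; 0 0 0 0 255; 0 0 0 0 255"
}}

```text
time: 24.95
position: [0.522, 0.2043, 0.1489]
tool_rot: [-1.368, -0.919, 0.918]
ft_force: [0.5, 0.1, -0.7]
grip_width: 0.226
```

{"api": "drive_tool", "payload": {
  "increments": "0 3 -2 0 255; 0 0 0 0 255; 0 0 0 0 255"
}}

```text
time: 25.32
position: [0.5238, 0.2031, 0.1456]
tool_rot: [-1.369, -0.918, 0.918]
ft_force: [-0.5, 0.6, -1.5]
grip_width: 0.226
```

{"api": "drive_tool", "payload": {
  "increments": "0 2 -1 0 255; 0 0 0 0 255; 0 0 0 0 255"
}}

```text
time: 25.7
position: [0.5248, 0.2027, 0.1435]
tool_rot: [-1.369, -0.918, 0.918]
ft_force: [0.0, 0.6, 0.0]
grip_width: 0.223
```

{"api": "drive_tool", "payload": {
  "increments": "0 2 -1 0 255; 0 0 0 0 255; 0 0 0 0 255"
}}

```text
time: 26.08
position: [0.5248, 0.2039, 0.1427]
tool_rot: [-1.367, -0.918, 0.919]
ft_force: [-5.1, 1.6, 8.2]
grip_width: 0.226
```

The brush tip has reached the floor at the original height. I'll back off 2 mm and release.

{"api": "drive_tool", "payload": {
  "increments": "0 -2 1 0 255; 0 0 0 0 255; 0 0 0 0 200; 0 0 0 0 185; 0 0 0 0 170; 0 0 0 0 150; 0 0 0 0 150; 0 0 0 0 150; 0 0 0 0 150"
}}

```text
time: 27.2
position: [0.5248, 0.2027, 0.1435]
tool_rot: [-1.369, -0.918, 0.918]
ft_force: [-0.6, 1.3, 0.1]
grip_width: 0.414
```

```bash
python3 snap.py 11
```

```text
27.2 [0.5248 0.2027 0.1435] [-1.369 -0.918  0.918] [-0.59  1.34  0.09] 0.414
```

View pics/s11.png

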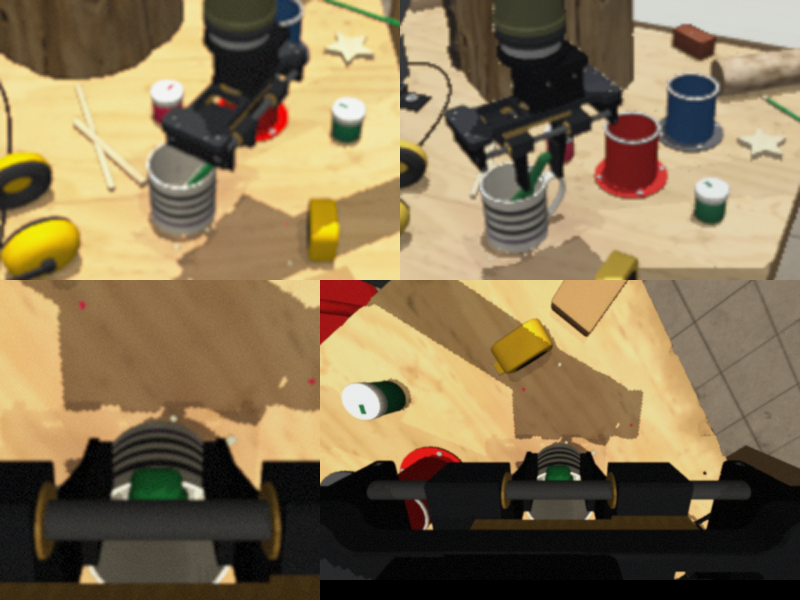

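Released, and the brush leans in the mug. I'll open more and retreat straight up.

{"api": "drive_tool", "payload": {
  "increments": "0 0 0 0 60; 0 0 0 0 0; 0 0 0 0 0; 0 0 0 0 0; 0 0 0 0 0; 0 0 0 0 0; 0 -15 0 0 0; 0 -30 0 0 0; 0 -40 0 0 0; 0 -40 0 0 0; 0 -50 0 0 0; 0 -50 0 0 0; 0 -40 0 0 0; 0 0 0 0 0; 0 0 0 0 0"
}}

```text
time: 29.22
position: [0.5245, 0.2028, 0.4085]
tool_rot: [-1.369, -0.918, 0.918]
ft_force: [0.6, 0.2, -0.0]
grip_width: 1.0
```

```bash
python3 snap.py 12
```

```text
29.225 [0.5245 0.2028 0.4085] [-1.369 -0.918  0.918] [ 0.59  0.19 -0.04] 1.0
```

View pics/s12.png

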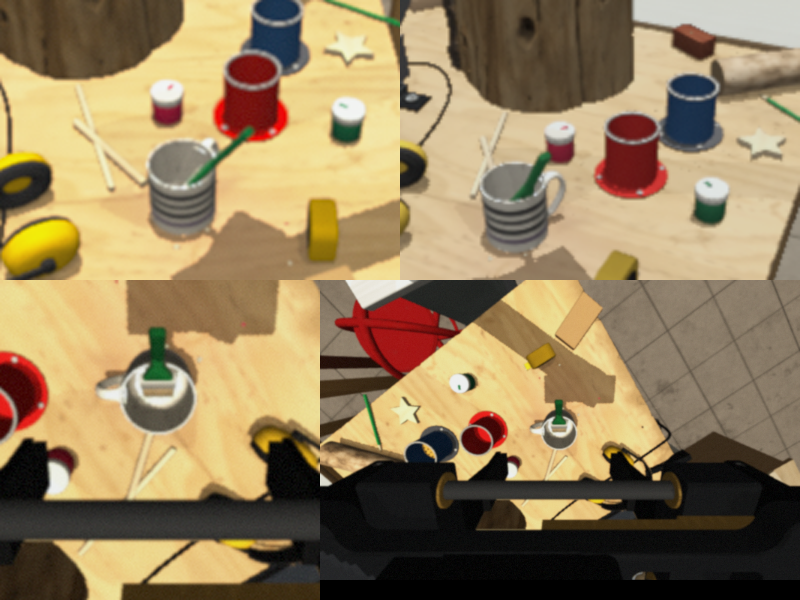

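{"api": "drive_tool", "payload": {
  "increments": "0 0 0 0 0; 0 0 0 0 0; 0 0 0 0 0; 0 0 0 0 0"
}}

```text
time: 29.88
position: [0.5248, 0.2027, 0.4085]
tool_rot: [-1.369, -0.918, 0.918]
ft_force: [0.1, 0.3, -0.5]
grip_width: 0.999
```

```bash
python3 - <<'E'
from h import *
from bench import get_image,workorder
for n,b in (("scene",(slice(200,262),slice(255,305))),("side",(slice(228,290),slice(270,330)))):
    i=get_image(n)["img"].astype(int); a=np.load(n+"12.npz")["img"].astype(int); z=np.load(n+"0.npz")["img"].astype(int)
    f=lambda q:np.float32(q[b].mean(2))
    print(n,"diff to last",np.abs(i[b]-a[b]).mean(),"shift vs last",cv2.phaseCorrelate(f(a),f(i)),"vs start",cv2.phaseCorrelate(f(z),f(i)))
print(workorder.close_job())
E
```

```text
scene diff to last 0.4045161290322581 shift vs last ((-0.005193112759105389, -0.03054148128074985), 1.008132598027587) vs start ((0.15035476522739089, 0.18379662962889398), 0.8910102808475494)
side diff to last 0.9525985663082437 shift vs last ((-0.016148624915111043, 0.0031738166365222753), 0.9965602854887644) vs start ((0.1568435485952442, 0.2876609581504006), 0.8701898043354352)
the job is handed in; nothing more can be done
None
```

I took the brush out of the mug, dipped it in the blue pot and stood it back in the mug, bristles down. The job was handed in at about 30 s of the 58 s allowed.

- **Dip:** I felt for the plate in small steps and met it near the low end of its range. I pressed twice, each time for more than 0.5 s. The readings were about 2–6 N, with roughly ±1 N of noise. The force also had a sideways part of about 2–3 N, so I lifted, shifted 2.5 mm and pressed again. Contact came at the same height, which points to the plate rather than the wall, though I couldn't see the contact itself.
- **Putting it back:** The bristle end touched the mug floor at about 8 N, so I backed off 2 mm before releasing.
- **Last checks:** The brush leans on the rim about as it did at first (about 32° by my fit then). The mug is upright, and the brush and mug are within about 0.3 pixel of their starting place in the images. They did not move over the last half second. The gripper is open and clear above. The jars, sanding block and tape measure look unmoved in the pictures, but I didn't measure them.
- **One disagreement:** Partway through, the mug looked shifted by 1–2 mm. The final comparison shows less than 1 mm.

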